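# Mark a circuit board through the jig with a spring punch

### The job

Take the spring-loaded automatic punch out of its stand, put its tip down into the red-ringed guide hole of the white marking jig, and press it straight down on the board inside, only until its internal spring trips with a snap; do not lean on it any harder than that takes. Then set the punch back upright in its stand with its flange on the stand's top and let go. It must not trip anywhere else, and nothing else on the bench should be disturbed.

Things in the scene. Friction and masses are not known exactly. Their poses are not given: they have to be found in the camera images.
- punch: round automatic punch, 150 to 210 g, hanging upright in its stand. Origin: on its axis at the underside of the brass flange (30 mm wide, 4 mm thick); z up along the axis. Above: black knurled grip 16 mm wide from 4 to 54 mm, red cap 19 mm wide to 66 mm. Below: steel barrel 16 mm wide down to -25 mm (last 5 mm tapered to 10 mm), then a sliding steel rod 5 mm wide to the tip at -65 mm
- punch_tip (a point): the rod's tip, 65 mm below the flange's underside when not pressed. The rod slides up into the barrel on a spring: 1.5 N to start it, then 2 to 3 N per mm; at 12 to 13 N (4 to 6 mm after first touch) the punch trips and the force drops at once by 4 to 8 N. Pressed on, the force climbs again and 2 to 3 mm farther on the rod is solid and the force shoots up; over 20 N harms the jig
- hammer (a joint): the hammer inside the punch, in m: 0 cocked; at the trip it jumps to 0.003 and stays there while the tip is kept pressed; it springs back to 0 (cocked again) when the tip is lifted. Not visible from outside
- stand_hole (a point): centre of the mouth of the stand's hole, on the stand's top face, 72 mm above the table. The stand is a fixed blue-grey block 64 x 64 x 72 mm with a vertical through hole 19 mm wide with a 3 mm chamfer; the punch hangs in it by its flange, origin level with this point
- jig: marking jig fixed to the bench, any yaw: aluminium base 100 x 150 mm, blue-grey walls all round, white template plate 100 x 140 mm, 10 mm thick, its top 56 mm above the table, low screw heads at the corners. Origin at the centre of the underside, long side along y, z up. A copper-faced board lies inside on packing, hidden by the plate and walls, and does not give way when pressed
- red_bore (a point): centre of the mouth of the red-ringed vertical guide hole, on the plate's top face, at jig x 0, y +30 mm; 7 mm wide, with a 3 mm chamfer (13 mm at the mouth), through the 10 mm plate. The board's face is anywhere from 10 to 26 mm below this point: that is not measured and must be felt
- blue_bore (a point): centre of the mouth of the blue-ringed guide hole, the same size, at jig y -30 mm; not to be used
- bit_box: grey open box with dividers, 90 x 60 x 35 mm, loose; a bystander. Origin at its underside on its axis or at its centre
- solvent: white bottle, 68 mm wide, 130 mm tall, loose; a bystander. Origin at its underside on its axis or at its centre
- flashlight: black flashlight standing upright, 38 mm wide, 130 mm tall, loose; a bystander. Origin at its underside on its axis or at its centre
- tape_roll: yellow roll of tape lying flat, 90 mm across, 20 mm high, loose; a bystander. Origin at its underside on its axis or at its centre
- setup_block: steel foot with a square post, 70 x 60 x 72 mm, loose; a bystander. Origin at its underside on its axis or at its centre
- screwdriver: orange-handled screwdriver lying on the table; a bystander. Origin at its underside
- offcut: small copper-faced board offcut, 70 x 50 x 6 mm, lying on the table; a bystander. Origin at its underside on its axis or at its centre
There are look-alikes about, which are no part of the job. Leave any blue or purple look-alike of the punch alone. What is shaped like the part that bears stand_hole but brown is not meant.

How it is judged (in metres and radians):
On the way, in this order (a step that is already met when the one before it is completed fails the run):
1. the punch's tip is at least 6 mm down inside the red-ringed hole, the hammer still cocked (z of punch_tip in the frame of red_bore below -0.006 m and horizontal distance between punch_tip and red_bore below 0.003 m and value of joint hammer below 0.0008 m), for 0.1 s.
2. the hammer has tripped (2.4 mm or more) with the tip in the red-ringed hole and the punch within 0.12 rad of upright (z of punch_tip in the frame of red_bore below -0.006 m and horizontal distance between punch_tip and red_bore below 0.003 m and angle between punch's own z axis and vertical below 0.12 rad and value of joint hammer above 0.0024 m), for 0.05 s.
At the end, for the whole second after the job is handed in: The punch stands in its stand again: flange within 3 mm of the stand's top and within 4 mm of the hole's centre, within 0.1 rad of upright, hammer cocked, at rest and released (horizontal distance between punch and stand_hole below 0.004 m and z of punch in the frame of stand_hole between -0.003 and 0.003 m and angle between punch's own z axis and vertical below 0.1 rad and value of joint hammer below 0.0008 m and linear speed of punch below 0.02 m/s); the robot touches nothing.
It fails at once if the punch pressed on the jig or its board with more than 20 N (contact force between punch and jig above 20 N).
It fails at once if the punch tripped anywhere but in the red-ringed hole (value of joint hammer above 0.0015 m and not (z of punch_tip in the frame of red_bore below -0.006 m and horizontal distance between punch_tip and red_bore below 0.003 m)).
It fails at once if another thing on the bench moved by more than 30 mm (distance of any of bit_box, solvent, flashlight, tape_roll, setup_block, screwdriver, offcut from where it was at the start of the episode above 0.03 m).
It also fails if it takes over 58 s, if anything falls off the work surface, if the arm or the gripper's body presses on something with over 40 N, if the wrist force passes 120 N, or if a joint passes its speed limit or range.

### The arm

A 6-joint arm with a two-finger parallel gripper is mounted at the origin on the work surface. World frame = base frame: x ahead of the robot, y to its left, z up, the work surface at z = 0. Lengths are in m, angles in degrees, forces in N, time in s.
With the tool pointing down it reaches from about 0.425 to 0.95 m from the base axis. Payload 14.7 kg.
Tool frame: the origin (TCP) lies on the centre line of the jaws, within the pads' length; the fingertips stand 14 mm ahead of it and the grasp point (between the pads) lies 5 mm behind it; z points along the fingers, x is the direction in which the jaws open and shut, and the axes are right-handed (so a half turn about z gives the same grasp; the last joint's range is limited). The gripper opens to 85 mm and grips with 20 to 120 N. Pads are 22 mm wide; open, the fingers measure 114 mm over their backs; the gripper's body (76 mm by 85 mm) begins 54 mm behind the grasp point. The pads swing forward as they close: fully open they stand 13 mm farther back than shut.
Start: joints at [-69.362, 27.513, 91.461, -0, 61.026, -2.67], TCP at [0.257, -0.597, 0.245] pointing down, gripper open.
Joint ranges: [-157.49, 157.49], [-46.99, 117.5], [13.45, 153.17], [-89.5, 269.5], [5.16, 153.95], [-167.48, 167.48]. Speed limits (degrees/s): [108.29, 108.29, 136.94, 172.46, 172.46, 172.46].

### API

Orientations are given as [roll, pitch, yaw] about the fixed x, y, z axes, in that order (R = Rz(yaw) Ry(pitch) Rx(roll)).
In Python, from bench import telemetry, viewer, r gives the robot as it stands.
- The arm moves only by the shell command python3 -m handwheel 'ROWS'. ROWS is JSON, a list of rows, each a list of 7 numbers: the turn, a rotation vector about the world's x, y, z in degrees, then the shift along the world's x, y, z in mm, then the opening, from 0 (shut) to 1 (fully open). A call has exactly 10 rows; each row shifts and turns the pose as measured when the row begins; what a row does not reach is not made up. A row lasts 1/10 s, in which the tool goes at most 50 mm and 8.59 degrees, less where a joint would pass 70% of its speed; a pose out of reach is approached as far as the arm can. A call is refused whole if a number of a shift passes 50 or a number of a turn 8.59, either way. A call with a gripper value outside its range is refused whole. The fingers move at their own pace and stop on an object; the grip force is fixed at half the most. Time passes only in rows, so rows that do not move let the fingers close, or fill a call up. It gives the time, the measured TCP pose, the force and the opening at its end, in the units of the state.
- telemetry.get_obs(): the state, without advancing time (a new reading comes with each control period).
- viewer.camera(name): name is "scene" or "top" or "wrist"; returns the picture (384x512x3 uint8, red, green, blue); there is no depth.
- viewer.camera_info(name): a dict with "fx", "fy", "cx", "cy" (pixels), "R" (3x3) and "t" (3): a world point X has camera coordinates R X + t. Camera axes: x right, y down, z forward; pixel columns grow to the right and rows downward; lengths in m; the calibration is good to about 2 mm. A picture is of the moment at which its call begins: read the wrist's pose just before it. camera_info takes no time and is no camera call; for the wrist camera it gives the pose at the moment of the call.
- r.hand_in(): hands the job in, once; it reports no verdict.
Trained networks look in the newest picture that a camera, given by its name, has taken for a name from the list of things; names that differ only in an ending like _2 or _b are one class to them, and where a whole thing is asked for, a point or a joint stands for the part that bears it (a point fixed in the world has none). Each returns a list of dicts, best first, with "conf" (0 to 1); they miss things now and then, are a little off and sometimes report something else, mostly with a low value. They report only what shows in the picture. A call takes as long as a camera call. They do not tell look-alikes from the thing itself.
- viewer.cut_out(camera, thing): "pixels" (384x512 bool, what is visible of it) and "bbox" ([left, top, right, bottom] in pixels, round what is visible of it).
The state is a dict: "t": time; "joint_positions": joint angles; "joint_velocities": joint speeds; "effort": joint torques, N m; "ee_pos": TCP position; "tool_rot": TCP orientation; "wrist_force": force on the tool from outside, world axes, zero at the start; "wrist_torque": the same for the moment, N m; "width": opening from 0.0 (shut) to 1.0 (fully open).
Only numpy, scipy, OpenCV 4.12 (cv2) and the standard library are available. Lean on these libraries where they do the work, as an engineer would, in place of code of your own. Each camera call takes 0.05 s, during which the arm holds its last target. There are 200 camera calls.

## Working session

There is one attempt and no reset: what is moved stays moved. The work goes in short steps, Python scripts to look and compute and a shell command to move; the robot and the scene stay as the last step left them, time stands still between calls to the robot, and variables do not carry over. Pictures are saved under pics/ and viewed, about 8 in all and at most 12, crops included, and the job is handed in when it is done.

```bash
mkdir -p pics; ls; cat > h.py <<'E'
from bench import telemetry, viewer, r
import numpy as np, cv2
def snap(n,f):
    im=viewer.camera(n); cv2.imwrite('pics/'+f,im[:,:,::-1]); return im
def proj(n,X,ci=None):
    c=ci or viewer.camera_info(n); p=np.array(c["R"])@np.array(X,float)+np.array(c["t"]); return c["fx"]*p[0]/p[2]+c["cx"],c["fy"]*p[1]/p[2]+c["cy"]
def back(n,u,v,z,ci=None):
    c=ci or viewer.camera_info(n); R=np.array(c["R"]);t=np.array(c["t"])
    d=R.T@np.array([(u-c["cx"])/c["fx"],(v-c["cy"])/c["fy"],1]); o=-R.T@t
    return o+d*(z-o[2])/d[2]
E
python3 - <<'E'
from h import *
a=snap('top','top0.png'); b=snap('scene','sc0.png')
cv2.imwrite('pics/both.png',cv2.resize(np.vstack([a,b])[:,:,::-1],None,fx=.78,fy=.78))
print({k:v for k,v in telemetry.get_obs().items() if k in('t','ee_pos','tool_rot','wrist_force','width')})
for n in('top','scene'):
    for th in('punch','stand_hole','jig','red_bore'):
        for d in viewer.cut_out(n,th): print(n,th,round(d['conf'],2),d['bbox'])
    c=viewer.camera_info(n); print(n,c['fx'],(-np.array(c['R']).T@np.array(c['t'])).round(3))
E
```

```text
pics
{'t': 0.1, 'ee_pos': array([ 0.25710685, -0.59661456,  0.24474381]), 'tool_rot': array([-1.79994962e+02,  6.00263897e-02, -6.66928913e+01]), 'wrist_force': array([-0.90125279,  0.50511105,  0.84146081]), 'width': 1.0002639178763533}
top punch 0.77 [364.5, 151.4, 406.5, 160.0]
top punch 0.64 [351.1, 226.8, 369.2, 271.3]
top punch 0.61 [342.2, 187.7, 357.8, 203.2]
top stand_hole 0.94 [329.5, 184.3, 363.5, 215.2]
top stand_hole 0.84 [401.5, 218.3, 438.3, 249.3]
top jig 0.6 [242.8, 159.6, 299.5, 221.9]
top red_bore 0.91 [241.8, 160.5, 299.5, 225.3]
top 366.66024208189464 [ 0.502 -0.042  1.055]
scene punch 0.74 [193.2, 127.1, 201.4, 153.0]
scene punch 0.59 [182.8, 141.3, 191.1, 161.3]
scene punch 0.49 [112.6, 174.0, 146.6, 196.3]
scene stand_hole 0.83 [174.9, 149.6, 196.6, 182.5]
scene stand_hole 0.69 [133.9, 108.8, 164.2, 142.9]
scene stand_hole 0.67 [248.7, 144.8, 263.0, 163.1]
scene stand_hole 0.21 [151.3, 207.5, 182.6, 239.2]
scene jig 0.89 [226.3, 172.5, 274.2, 229.4]
scene red_bore 0.97 [227.2, 171.3, 270.6, 228.2]
scene 441.0568357827057 [1.187 0.269 1.03 ]
```

View pics/top0.png

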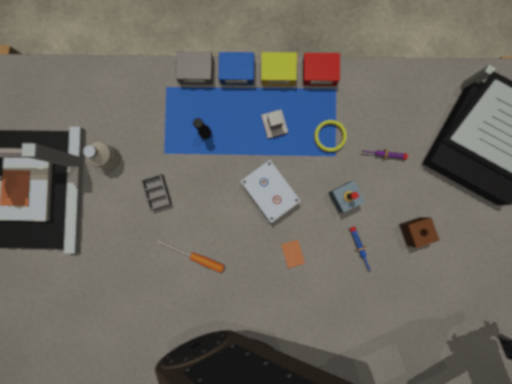

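View pics/sc0.png

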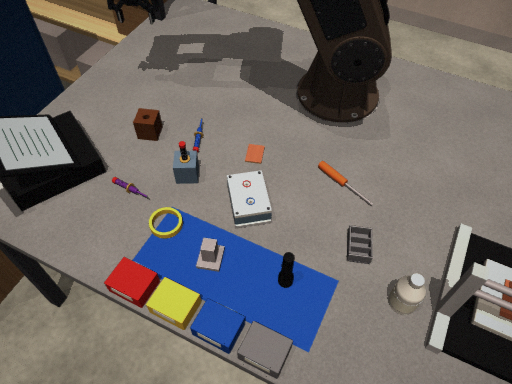

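Candidates for the punch in the top view: red-capped one upright in the blue-grey stand (352,196); blue look-alike lying at (361,249); purple look-alike lying at (385,155). Stands: blue-grey (347,198) vs. brown (420,232). I choose the red-capped one in the blue-grey stand. The red ring is at (277,200) and the blue ring at (264,182).

```bash
python3 - <<'E'
from h import *
a=cv2.imread('pics/top0.png'); s=cv2.imread('pics/sc0.png')
c=np.hstack([cv2.resize(a[140:260,230:400],(680,480),interpolation=2)]); 
d=cv2.resize(s[130:230,160:290],(624,480),interpolation=2)
cv2.imwrite('pics/crop0.png',cv2.resize(np.hstack([c,d]),None,fx=.6,fy=.6))
print('cap',back('top',354,195,.066+.072),'stand',back('top',346.5,199.5,.072),'red',back('top',277,200,.056),'blue',back('top',264,182,.056))
print('scene red',back('scene',247,183.5,.056),'cap',back('scene',182.5,144,.138), 'flange', back('scene',184,159,.076))
c=viewer.camera_info('wrist');o=telemetry.get_obs()
R=np.array(c['R']);cam=-R.T@np.array(c['t']);print('wristcam',cam,R,c['fx'],o['ee_pos'])
E
```

```text
cap [ 0.54406407 -0.2697202   0.138     ] stand [ 0.53470274 -0.26635629  0.072     ] red [ 0.5303009  -0.08214696  0.056     ] blue [ 0.57874908 -0.04592278  0.056     ]
scene red [ 0.53278162 -0.07572496  0.056     ] cap [ 0.54804099 -0.26404301  0.138     ] flange [ 0.55005011 -0.2668166   0.076     ]
wristcam [ 0.33353477 -0.56418797  0.37466737] [[ 0.39678672 -0.91790982 -0.00136352]
 [-0.86704672 -0.37528682  0.32770382]
 [-0.30131426 -0.12884629 -0.94477952]] 337.14638061089244 [ 0.25717767 -0.59692793  0.24526605]
```

View pics/crop0.png

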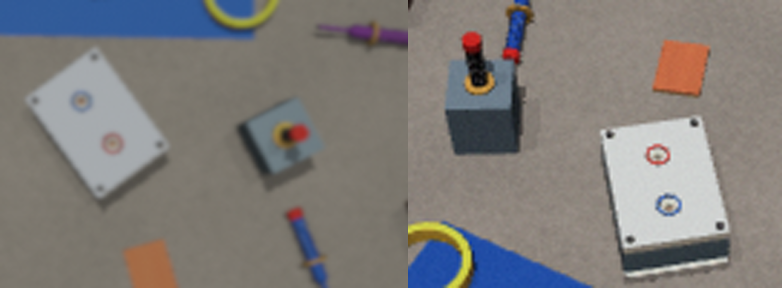

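The crop confirms it: a red-capped black grip with a brass flange, standing in the blue-grey block. Brown stand and blue/purple punches stay untouched.

```bash
python3 -m handwheel '[[0,0,0,29,33,0,1],[0,0,0,29,33,0,1],[0,0,0,29,33,0,1],[0,0,0,29,33,0,1],[0,0,0,29,33,0,1],[0,0,0,29,33,0,1],[0,0,0,29,33,0,1],[0,0,0,29,33,0,1],[0,0,0,29,33,0,1],[0,0,0,29,33,0,1]]'
python3 - <<'E'
from h import *
snap('wrist','w1.png'); c=viewer.camera_info('wrist')
print(telemetry.get_obs()['ee_pos'])
for X in [(.546,-.267,.138),(.531,-.08,.056)]: print(proj('wrist',X,c))
np.save('c1.npy',c,allow_pickle=True)
for th in('punch','stand_hole','red_bore'):
    for d in viewer.cut_out('wrist',th): print(th,round(d['conf'],2),d['bbox'])
E
```

```text
t: 1.5
ee_pos: [0.5525, -0.2584, 0.2461]
tool_rot: [-180.0, -0.2, -67.2]
wrist_force: [0.1, -1.0, 0.5]
width: 1.005
[ 0.55647399 -0.25368019  0.24624194]
(np.float64(260.92120616412086), np.float64(211.23187500375874))
(np.float64(68.07143349983957), np.float64(119.17389124112894))
punch 0.95 [241.5, 170.3, 276.6, 222.8]
punch 0.79 [237.9, 233.9, 258.8, 328.6]
punch 0.55 [356.5, 75.3, 454.5, 134.9]
stand_hole 0.83 [221.3, 134.9, 294.1, 218.7]
stand_hole 0.77 [338.7, 263.9, 428.1, 347.7]
stand_hole 0.43 [0.4, 2.2, 148.6, 170.0]
red_bore 0.73 [0.0, 0.0, 145.4, 169.0]
```

View pics/w1.png

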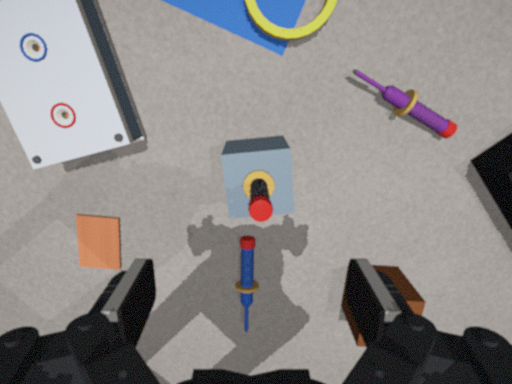

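The wrist picture shows the red cap at (260,208), the flange at (259,185) and the red ring at (63,115). The arm was still settling, so I'll retake it at rest and measure by colour.

```bash
cat >> h.py <<'E'
def meas(n,rois,verbose=True):
    """rois: dict name->(z,(x0,y0,x1,y1),kind) ; colour blob centroid -> world"""
    c=viewer.camera_info(n); im=viewer.camera(n); c2=viewer.camera_info(n)
    hsv=cv2.cvtColor(im,cv2.COLOR_RGB2HSV); H,S,V=cv2.split(hsv); out={}
    for k,(z,(x0,y0,x1,y1),kind) in rois.items():
        if kind=='red': m=((H<8)|(H>170))&(S>90)&(V>60)
        if kind=='brass': m=(H>14)&(H<32)&(S>110)&(V>90)
        if kind=='blue': m=(H>95)&(H<125)&(S>80)&(V>60)
        mm=np.zeros_like(m); mm[y0:y1,x0:x1]=m[y0:y1,x0:x1]; ys,xs=np.nonzero(mm)
        if len(xs)<10: print(k,'none');continue
        (u,v),(A,B),ang=cv2.fitEllipse(cv2.convexHull(np.c_[xs,ys].astype(np.float32)))
        out[k]=(u,v); print(k,len(xs),'ell',round(u,1),round(v,1),round(A,1),round(B,1),'->',back(n,u,v,z,c).round(4),'/',back(n,u,v,z,c2).round(4)[:2])
    return im,c,out
E
python3 - <<'E'
from h import *
im,c,o=meas('wrist',{'ring':(.056,(40,90,90,140),'red'),'blue':(.056,(10,25,60,70),'blue'),'cap':(.138,(235,185,290,228),'red'),'flange':(.076,(230,160,290,210),'brass')})
cv2.imwrite('pics/w2.png',im[:,:,::-1]); print(telemetry.get_obs()['ee_pos'])
im,c,o=meas('top',{'cap':(.138,(345,185,365,205),'red'),'ring':(.056,(268,190,286,210),'red'),'fl':(.076,(340,185,365,210),'brass')})
im,c,o=meas('scene',{'cap':(.138,(175,138,190,150),'red'),'ring':(.056,(237,175,257,192),'red'),'fl':(.076,(174,150,195,165),'brass')})
E
```

```text
ring 130 ell 62.0 113.6 22.1 26.4 -> [ 0.5289 -0.0795  0.056 ] / [ 0.5285 -0.0803]
blue 166 ell 32.3 45.1 24.1 30.0 -> [ 0.5767 -0.0428  0.056 ] / [ 0.5764 -0.0437]
cap 508 ell 259.8 207.3 23.6 27.2 -> [ 0.544  -0.2703  0.138 ] / [ 0.5433 -0.2712]
flange 367 ell 257.9 184.1 27.9 29.8 -> [ 0.5425 -0.2709  0.076 ] / [ 0.5419 -0.2718]
[ 0.55138385 -0.25980296  0.24589413]
cap none
ring none
fl none
cap 47 ell 181.8 144.2 7.2 7.9 -> [ 0.5496 -0.2654  0.138 ] / [ 0.5496 -0.2654]
ring 19 ell 246.3 183.2 6.6 7.5 -> [ 0.5329 -0.078   0.056 ] / [ 0.5329 -0.078 ]
fl 36 ell 184.4 158.2 7.7 9.8 -> [ 0.5469 -0.2674  0.076 ] / [ 0.5469 -0.2674]
```

```bash
python3 -m handwheel '[[0,0,0,-4,-5,0,1],[0,0,0,-3,-4,0,1],[0,0,0,-1,-2,0,1],[0,0,0,0,0,0,1],[0,0,0,0,0,0,1],[0,0,0,0,0,0,1],[0,0,0,0,0,0,1],[0,0,0,0,0,0,1],[0,0,0,0,0,0,1],[0,0,0,0,0,0,1]]'
python3 - <<'E'
from h import *
for i in range(3):
  print(telemetry.get_obs()['ee_pos'],telemetry.get_obs()['tool_rot'])
  im,c,o=meas('wrist',{'ring':(.056,(30,80,110,150),'red'),'blue':(.056,(10,15,80,70),'blue'),'cap':(.138,(235,175,290,228),'red'),'flange':(.076,(230,150,290,210),'brass')})
cv2.imwrite('pics/w3.png',im[:,:,::-1])
E
```

```text
t: 2.85
ee_pos: [0.54, -0.2758, 0.2462]
tool_rot: [180.0, -0.2, -67.5]
wrist_force: [-0.1, -0.6, -0.1]
width: 1.002
[ 0.53999353 -0.27584701  0.24616781] [179.9795325   -0.22856801 -67.53334899]
ring 136 ell 46.2 95.4 22.6 27.4 -> [ 0.529  -0.0794  0.056 ] / [ 0.529  -0.0794]
blue 93 ell 17.3 26.9 21.6 25.5 -> [ 0.576  -0.0452  0.056 ] / [ 0.576  -0.0452]
cap 542 ell 243.2 199.5 27.3 59.4 -> [ 0.5328 -0.2732  0.138 ] / [ 0.5328 -0.2732]
flange 377 ell 246.1 165.8 29.2 30.3 -> [ 0.5424 -0.271   0.076 ] / [ 0.5424 -0.271 ]
[ 0.54001091 -0.27579623  0.24618045] [179.98216619  -0.22807791 -67.53077743]
ring 135 ell 46.2 95.5 22.6 27.4 -> [ 0.529  -0.0794  0.056 ] / [ 0.5289 -0.0794]
blue 91 ell 17.3 26.9 21.5 25.5 -> [ 0.576  -0.0452  0.056 ] / [ 0.576  -0.0453]
cap 543 ell 243.2 199.5 27.3 59.4 -> [ 0.5328 -0.2732  0.138 ] / [ 0.5328 -0.2732]
flange 372 ell 246.2 165.9 29.3 30.2 -> [ 0.5424 -0.271   0.076 ] / [ 0.5424 -0.271 ]
[ 0.53999744 -0.27584499  0.24616972] [179.98168672  -0.2284604  -67.53616138]
ring 136 ell 46.2 95.4 22.6 27.4 -> [ 0.529  -0.0794  0.056 ] / [ 0.5289 -0.0794]
blue 91 ell 17.2 26.9 21.5 25.6 -> [ 0.576  -0.0452  0.056 ] / [ 0.576  -0.0452]
cap 545 ell 243.1 199.5 27.7 59.3 -> [ 0.5327 -0.2731  0.138 ] / [ 0.5327 -0.2732]
flange 380 ell 246.1 165.8 29.3 30.2 -> [ 0.5424 -0.271   0.076 ] / [ 0.5424 -0.271 ]
```

```bash
python3 -m handwheel '[[0,0,0,2,3,-10,1],[0,0,0,1,2,-20,1],[0,0,0,0,0,-25,1],[0,0,0,0,0,-25,1],[0,0,0,0,0,-22,1],[0,0,0,0,0,-18,1],[0,0,0,0,0,-12,1],[0,0,0,0,0,-8,1],[0,0,0,0,0,0,1],[0,0,0,0,0,0,1]]'
python3 - <<'E'
from h import *
o=telemetry.get_obs();print(o['ee_pos'],o['tool_rot'],o['wrist_force'])
im=snap('wrist','w4.png')
for X in [(.543,-.2705,.138),(.543,-.2705,.076)]: print(proj('wrist',X))
E
```

```text
t: 4.0
ee_pos: [0.5432, -0.2687, 0.0975]
tool_rot: [-180.0, -0.2, -67.5]
wrist_force: [-0.4, -0.1, 0.4]
width: 0.999
[ 0.54322893 -0.26866342  0.09750972] [-179.98598513   -0.24549522  -67.52253365] [-0.420566   -0.10284942  0.42761169]
(np.float64(255.47399535083352), np.float64(343.098704319298))
(np.float64(253.41111892066547), np.float64(250.793959466514))
```

View pics/w4.png

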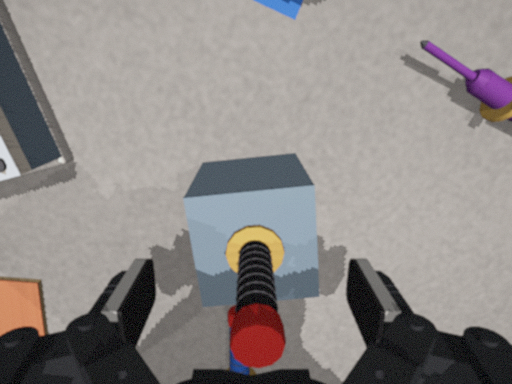

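The flange is at (255,250) and the cap at (258,340), between the open fingers and about 2 mm off centre. I'll nudge and close.

```bash
python3 -m handwheel '[[0,0,0,1,-2.5,0,1],[0,0,0,0,0,0,1],[0,0,0,0,0,0,0.5],[0,0,0,0,0,0,0.3],[0,0,0,0,0,0,0.2],[0,0,0,0,0,0,0],[0,0,0,0,0,0,0],[0,0,0,0,0,0,0],[0,0,0,0,0,0,0],[0,0,0,0,0,0,0]]'

```

```text
t: 5.05
ee_pos: [0.5455, -0.2718, 0.1005]
tool_rot: [-179.8, -0.4, -67.5]
wrist_force: [0.1, 0.3, 1.2]
width: 0.177
```

```bash
python3 -m handwheel '[[0,0,0,0,0,6,0],[0,0,0,0,0,10,0],[0,0,0,0,0,12,0],[0,0,0,0,0,14,0],[0,0,0,0,0,14,0],[0,0,0,0,0,14,0],[0,0,0,0,0,12,0],[0,0,0,0,0,4,0],[0,0,0,0,0,0,0],[0,0,0,0,0,0,0]]'
python3 - <<'E'
from h import *
o=telemetry.get_obs();print(o['ee_pos'],o['tool_rot'],o['wrist_force'])
im=snap('wrist','w5.png'); s=snap('scene','s5.png')
x,y,z=o['ee_pos']; u,v=map(int,proj('scene',(x,y,z-.05))); print(u,v)
cv2.imwrite('pics/w5c.png',np.hstack([im,cv2.resize(s[v-45:v+45,u-40:u+40],(341,384),interpolation=2)])[:,:,::-1][:, 60:])
E
```

```text
t: 6.05
ee_pos: [0.5455, -0.2721, 0.1957]
tool_rot: [-179.8, -0.5, -67.5]
wrist_force: [0.0, 0.2, -2.0]
width: 0.175
[ 0.54549473 -0.27208474  0.19571211] [-179.75309463   -0.53540309  -67.53851134] [ 5.34660224e-04  2.38504962e-01 -2.03211128e+00]
180 140
```

View pics/w5c.png

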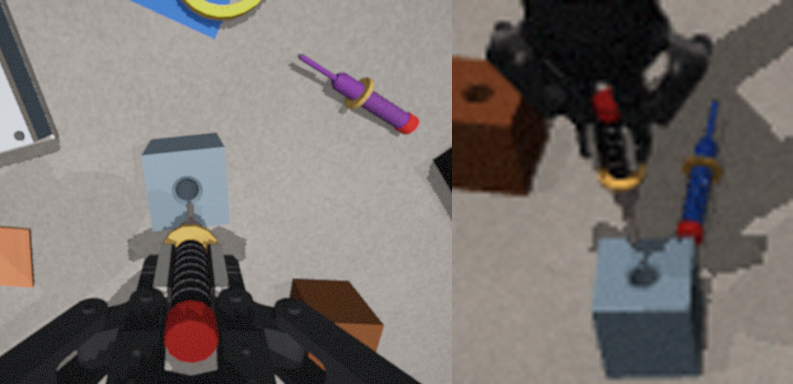

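The punch is held and clear of the stand. The empty stand hole is at about (247,188) in the wrist view. I'll measure the hole and tip, then go over to the bore.

```bash
python3 - <<'E'
from h import *
im=cv2.imread('pics/w5.png'); c=viewer.camera_info('wrist')
g=im[165:240,215:285].max(2).astype(int)
m=(g<75).astype(np.uint8); n,l,st,ce=cv2.connectedComponentsWithStats(m)
for i in range(1,n):
    if st[i,4]>20: u,v=ce[i]+[215,165]; print(st[i],u,v,back('wrist',u,v,.072,c))
cv2.imwrite('pics/z5.png',cv2.resize(im[160:260,200:300],(600,600),interpolation=2))
print('pred tip',proj('wrist',(.5455,-.2718,.102),c),'hole',proj('wrist',(.543,-.271,.072),c))
E
python3 -m handwheel '[[0,0,0,-1,10,0,0],[0,0,0,-1.5,20,0,0],[0,0,0,-1.5,25,0,0],[0,0,0,-1.5,25,0,0],[0,0,0,-1.5,25,0,0],[0,0,0,-1.5,25,0,0],[0,0,0,-1.5,25,0,0],[0,0,0,-1.5,20,0,0],[0,0,0,-1,10,0,0],[0,0,0,0,0,0,0]]'
```

```text
pred tip (np.float64(249.30996032243345), np.float64(199.63476209282598)) hole (np.float64(247.0220944371389), np.float64(188.87378457811064))
t: 7.15
ee_pos: [0.5255, -0.0684, 0.1914]
tool_rot: [179.9, -0.1, -67.5]
wrist_force: [0.8, -0.8, -2.0]
width: 0.172
```

View pics/z5.png

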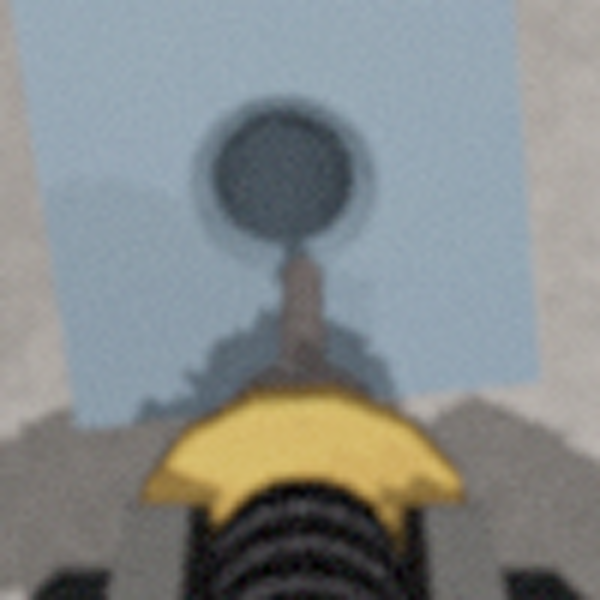

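Crop of the stand: the tip is at image (249.7,201.3) and the hole centre at (247.3,189.7). Both match the predictions to within about 1 mm.

```bash
python3 -m handwheel '[[0,0,0,1.5,-4,-4,0],[0,0,0,1,-4,-6,0],[0,0,0,0.5,-2,-6,0],[0,0,0,0,0,-5,0],[0,0,0,0,0,-3,0],[0,0,0,0,0,0,0],[0,0,0,0,0,0,0],[0,0,0,0,0,0,0],[0,0,0,0,0,0,0],[0,0,0,0,0,0,0]]'
python3 - <<'E'
from h import *
c0=viewer.camera_info('wrist');im=cv2.imread('pics/w5.png')
o=telemetry.get_obs();x,y,z=o['ee_pos'];print(o['ee_pos'],o['tool_rot'],o['wrist_force'])
u,v=proj('wrist',(x,y,z-.0937)); print('pred tip',u,v,'ring pred',proj('wrist',(.529,-.0794,.056)))
im,c,_=meas('wrist',{'ring':(.056,(int(u)-40,int(v)-50,int(u)+40,int(v)+30),'red'),})
cv2.imwrite('pics/z6.png',cv2.resize(im[int(v)-60:int(v)+40,int(u)-50:int(u)+50],(600,600),interpolation=2)[:,:,::-1]); print(int(u)-50,int(v)-60)
E
```

```text
t: 8.15
ee_pos: [0.5286, -0.082, 0.1646]
tool_rot: [179.9, -0.1, -67.6]
wrist_force: [0.3, -0.2, -1.9]
width: 0.173
[ 0.52863219 -0.08199448  0.16455243] [ 1.79856287e+02 -1.19205323e-01 -6.76166778e+01] [ 0.2802267  -0.17399246 -1.89478023]
pred tip 250.35844275305664 198.914133342028 ring pred (np.float64(247.33001247449852), np.float64(190.2649204571105))
ring 178 ell 248.7 190.4 28.3 29.9 -> [ 0.5293 -0.0804  0.056 ] / [ 0.5293 -0.0804]
200 138
```

View pics/z6.png

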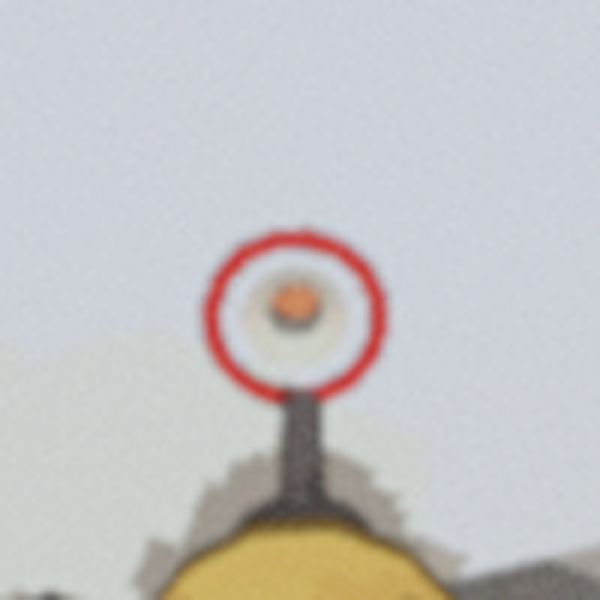

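```bash
python3 - <<'E'
from h import *
c=viewer.camera_info('wrist'); ee=np.array([.52863,-.08199,.16455]); yaw=np.radians(-67.6)
tx=np.array([np.cos(yaw),np.sin(yaw)]);ty=np.array([np.sin(yaw),-np.cos(yaw)])
ring=back('wrist',249.0,190.7,.056,c); print('ring',ring)
for z in(.0709,.0725,.074):
    p=back('wrist',250.5,203.3,z,c); tip=p[:2]+2.5e-3*ty
    d=tip-ee[:2]; e=ring[:2]-tip
    print(z,'tip',tip.round(4),'tip-tcp along tx,ty mm',(d@tx*1e3).round(2),(d@ty*1e3).round(2),'go',(e*1e3).round(2))
# flange visible near(top) edges: underside/top, crop y~520 => v 224.7
for zt in(.0709,.0725,.074):
    for off in(0,2,4,6):
        q=ee[:2]+off*1e-3*ty-15e-3*ty
        print(zt,off,'flange under edge v',round(proj('wrist',(*q,zt+.065),c)[1],1),'top edge',round(proj('wrist',(*q,zt+.069),c)[1],1))
E
```

```text
ring [ 0.52917746 -0.08068005  0.056     ]
0.0709 tip [ 0.5233 -0.0843] tip-tcp along tx,ty mm 0.11 5.78 go [5.85 3.62]
0.0725 tip [ 0.5239 -0.0841] tip-tcp along tx,ty mm 0.11 5.16 go [5.28 3.38]
0.074 tip [ 0.5244 -0.0838] tip-tcp along tx,ty mm 0.11 4.58 go [4.74 3.16]
0.0709 0 flange under edge v 216.1 top edge 219.3
0.0709 2 flange under edge v 219.7 top edge 223.0
0.0709 4 flange under edge v 223.3 top edge 226.6
0.0709 6 flange under edge v 226.9 top edge 230.3
0.0725 0 flange under edge v 217.4 top edge 220.7
0.0725 2 flange under edge v 221.0 top edge 224.4
0.0725 4 flange under edge v 224.6 top edge 228.0
0.0725 6 flange under edge v 228.2 top edge 231.7
0.074 0 flange under edge v 218.6 top edge 221.9
0.074 2 flange under edge v 222.3 top edge 225.6
0.074 4 flange under edge v 225.9 top edge 229.3
0.074 6 flange under edge v 229.5 top edge 233.0
```

```bash
python3 -m handwheel '[[0,0,0,2,1.4,0,0],[0,0,0,2,1.2,0,0],[0,0,0,1,0.6,-2,0],[0,0,0,0,0,-3,0],[0,0,0,0,0,-3,0],[0,0,0,0,0,-1.5,0],[0,0,0,0,0,0,0],[0,0,0,0,0,0,0],[0,0,0,0,0,0,0],[0,0,0,0,0,0,0]]'
python3 - <<'E'
from h import *
o=telemetry.get_obs();x,y,z=o['ee_pos'];print(o['ee_pos'],o['tool_rot'],o['wrist_force'])
c=viewer.camera_info('wrist')
u,v=proj('wrist',(.5292,-.0807,.056)); print(u,v)
im,c,_=meas('wrist',{'ring':(.056,(int(u)-30,int(v)-30,int(u)+30,int(v)+30),'red'),})
cv2.imwrite('pics/z7.png',cv2.resize(im[int(v)-50:int(v)+50,int(u)-50:int(u)+50],(600,600),interpolation=2)[:,:,::-1]); print(int(u)-50,int(v)-50)
E
```

```text
t: 9.2
ee_pos: [0.5341, -0.0783, 0.1542]
tool_rot: [179.9, -0.1, -67.6]
wrist_force: [-1.1, 1.0, -1.2]
width: 0.173
[ 0.5341266  -0.07832488  0.15420333] [ 1.79858627e+02 -1.20613172e-01 -6.75972895e+01] [-1.12062989  1.04738896 -1.17067315]
250.81144564650566 203.79600983861866
ring 192 ell 250.6 203.8 29.2 30.9 -> [ 0.5291 -0.0805  0.056 ] / [ 0.5291 -0.0805]
200 153
```

View pics/z7.png

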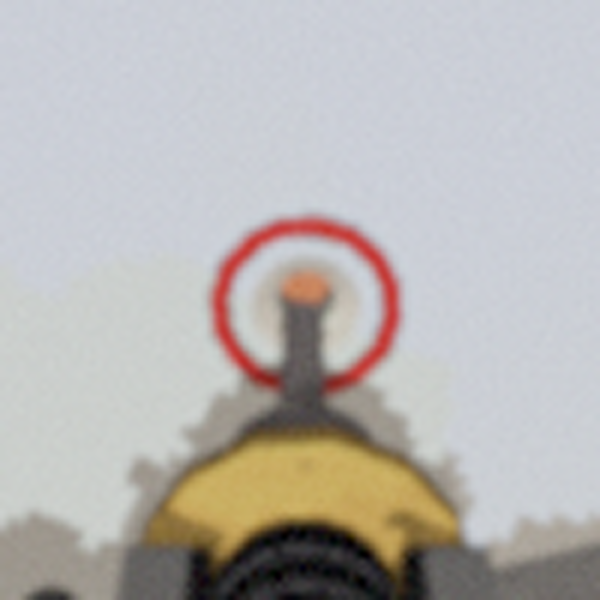

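The tip's near edge is at crop (304,302) and the ring centre at (306,304), so it is centred to under 1 mm allowing for its height. Descending about 10 mm, with a force check.

```bash
python3 -m handwheel '[[0,0,0,0.4,0.2,-1,0],[0,0,0,0,0,-1.5,0],[0,0,0,0,0,-1.5,0],[0,0,0,0,0,-1.5,0],[0,0,0,0,0,-1.5,0],[0,0,0,0,0,-1.5,0],[0,0,0,0,0,-1.5,0],[0,0,0,0,0,0,0],[0,0,0,0,0,0,0],[0,0,0,0,0,0,0]]'
python3 -c "
from h import *
import statistics
for i in range(3): o=telemetry.get_obs();print(o['ee_pos'],o['tool_rot'],o['wrist_force'])"
```

```text
t: 10.25
ee_pos: [0.5341, -0.0782, 0.1433]
tool_rot: [179.8, -0.1, -67.6]
wrist_force: [-0.8, -0.1, -0.8]
width: 0.175
[ 0.53413196 -0.07824794  0.14330094] [ 1.79817151e+02 -1.13535834e-01 -6.75923331e+01] [-0.8367765  -0.06513735 -0.78034438]
[ 0.53413196 -0.07824794  0.14330094] [ 1.79817151e+02 -1.13535834e-01 -6.75923331e+01] [-0.8367765  -0.06513735 -0.78034438]
[ 0.53413196 -0.07824794  0.14330094] [ 1.79817151e+02 -1.13535834e-01 -6.75923331e+01] [-0.8367765  -0.06513735 -0.78034438]
```

```bash
python3 -m handwheel '[[0,0,0,0,0,-1,0],[0,0,0,0,0,-1,0],[0,0,0,0,0,-1,0],[0,0,0,0,0,0,0],[0,0,0,0,0,0,0],[0,0,0,0,0,0,0],[0,0,0,0,0,0,0],[0,0,0,0,0,0,0],[0,0,0,0,0,0,0],[0,0,0,0,0,0,0]]'

```

```text
t: 11.25
ee_pos: [0.5342, -0.0783, 0.1401]
tool_rot: [179.8, -0.1, -67.6]
wrist_force: [-0.8, -1.8, -2.0]
width: 0.174
```

```bash
python3 -m handwheel '[[0,0,0,0,0,-1,0],[0,0,0,0,0,-1,0],[0,0,0,0,0,-1,0],[0,0,0,0,0,0,0],[0,0,0,0,0,0,0],[0,0,0,0,0,0,0],[0,0,0,0,0,0,0],[0,0,0,0,0,0,0],[0,0,0,0,0,0,0],[0,0,0,0,0,0,0]]'

```

```text
t: 12.25
ee_pos: [0.5343, -0.0783, 0.1372]
tool_rot: [179.8, -0.1, -67.6]
wrist_force: [-0.4, -0.4, 1.3]
width: 0.169
```

```bash
python3 -m handwheel '[[0,0,0,0,0,-0.5,0],[0,0,0,0,0,-0.5,0],[0,0,0,0,0,0,0],[0,0,0,0,0,0,0],[0,0,0,0,0,0,0],[0,0,0,0,0,0,0],[0,0,0,0,0,0,0],[0,0,0,0,0,0,0],[0,0,0,0,0,0,0],[0,0,0,0,0,0,0]]'

```

```text
t: 13.25
ee_pos: [0.5344, -0.0783, 0.1364]
tool_rot: [179.9, -0.1, -67.6]
wrist_force: [-1.7, -0.8, 2.5]
width: 0.174
```

Contact is at TCP z of about 0.1376, with the tip about 9–12 mm below the mouth (board). Pressing on in small steps.

```bash
python3 -m handwheel '[[0,0,0,0,0,-0.5,0],[0,0,0,0,0,-0.5,0],[0,0,0,0,0,-0.5,0],[0,0,0,0,0,0,0],[0,0,0,0,0,0,0],[0,0,0,0,0,0,0],[0,0,0,0,0,0,0],[0,0,0,0,0,0,0],[0,0,0,0,0,0,0],[0,0,0,0,0,0,0]]'

```

```text
t: 14.25
ee_pos: [0.5345, -0.0783, 0.1353]
tool_rot: [179.9, -0.2, -67.6]
wrist_force: [-3.5, -0.3, 5.6]
width: 0.17
```

```bash
python3 -m handwheel '[[0,0,0,0,0,-0.5,0],[0,0,0,0,0,-0.5,0],[0,0,0,0,0,-0.3,0],[0,0,0,0,0,0,0],[0,0,0,0,0,0,0],[0,0,0,0,0,0,0],[0,0,0,0,0,0,0],[0,0,0,0,0,0,0],[0,0,0,0,0,0,0],[0,0,0,0,0,0,0]]'

```

```text
t: 15.25
ee_pos: [0.5345, -0.0784, 0.135]
tool_rot: [179.9, -0.2, -67.6]
wrist_force: [-2.7, -0.8, 5.4]
width: 0.174
```

```bash
python3 -m handwheel '[[0,0,0,0,0,0,0],[0,0,0,0,0,0,0],[0,0,0,0,0,0,0],[0,0,0,0,0,0,0],[0,0,0,0,0,0,0],[0,0,0,0,0,0,0],[0,0,0,0,0,-0.6,0],[0,0,0,0,0,-0.6,0],[0,0,0,0,0,-0.6,0],[0,0,0,0,0,-0.6,0]]'

```

```text
t: 16.25
ee_pos: [0.5346, -0.0784, 0.1334]
tool_rot: [179.9, -0.2, -67.6]
wrist_force: [-3.1, -0.5, 9.9]
width: 0.176
```

```bash
python3 -m handwheel '[[0,0,0,0,0,0,0],[0,0,0,0,0,0,0],[0,0,0,0,0,0,0],[0,0,0,0,0,0,0],[0,0,0,0,0,0,0],[0,0,0,0,0,0,0],[0,0,0,0,0,0,0],[0,0,0,0,0,-0.6,0],[0,0,0,0,0,-0.6,0],[0,0,0,0,0,-0.6,0]]'

```

```text
t: 17.25
ee_pos: [0.5346, -0.0784, 0.1332]
tool_rot: [180.0, -0.2, -67.6]
wrist_force: [-2.9, 0.3, 10.3]
width: 0.171
```

```bash
python3 -m handwheel '[[0,0,0,0,0,0,0],[0,0,0,0,0,0,0],[0,0,0,0,0,0,0],[0,0,0,0,0,0,0],[0,0,0,0,0,0,0],[0,0,0,0,0,0,0],[0,0,0,0,0,-0.6,0],[0,0,0,0,0,-0.6,0],[0,0,0,0,0,-0.6,0],[0,0,0,0,0,-0.6,0]]'

```

```text
t: 18.25
ee_pos: [0.5345, -0.0784, 0.1326]
tool_rot: [180.0, -0.2, -67.6]
wrist_force: [-3.2, -0.1, 2.9]
width: 0.169
```

The force fell from about 12 N to about 5 N net, so it tripped. Brief hold, then straight up.

```bash
python3 -m handwheel '[[0,0,0,0,0,-0.1,0],[0,0,0,0,0,0,0],[0,0,0,0,0,0,0],[0,0,0,0,0,1,0],[0,0,0,0,0,2,0],[0,0,0,0,0,4,0],[0,0,0,0,0,8,0],[0,0,0,0,0,8,0],[0,0,0,0,0,6,0],[0,0,0,0,0,0,0]]'
python3 -m handwheel '[[0,0,0,0,0,4,0],[0,0,0,0,0,8,0],[0,0,0,0,0,10,0],[0,0,0,0,0,8,0],[0,0,0,0,0,3,0],[0,0,0,0,0,0,0],[0,0,0,0,0,0,0],[0,0,0,0,0,0,0],[0,0,0,0,0,0,0],[0,0,0,0,0,0,0]]'
python3 - <<'E'
from h import *
o=telemetry.get_obs();x,y,z=o['ee_pos'];print(o['ee_pos'],o['tool_rot'],o['wrist_force'])
im=snap('wrist','w8.png'); np.save('c8.npy',viewer.camera_info('wrist'),allow_pickle=True)
cv2.imwrite('pics/z8.png',cv2.resize(im[150:270,190:310],(600,600),interpolation=2)[:,:,::-1])
E
```

```text
t: 19.25
ee_pos: [0.5351, -0.0782, 0.164]
tool_rot: [-180.0, -0.3, -67.6]
wrist_force: [0.4, 0.1, -2.0]
width: 0.17
t: 20.25
ee_pos: [0.5348, -0.0782, 0.1998]
tool_rot: [-180.0, -0.3, -67.6]
wrist_force: [-0.6, 0.2, -2.0]
width: 0.171
[ 0.53482682 -0.07815598  0.19979964] [-179.95726488   -0.25262784  -67.59068531] [-0.61756288  0.15559585 -2.03018434]
```

View pics/z8.png

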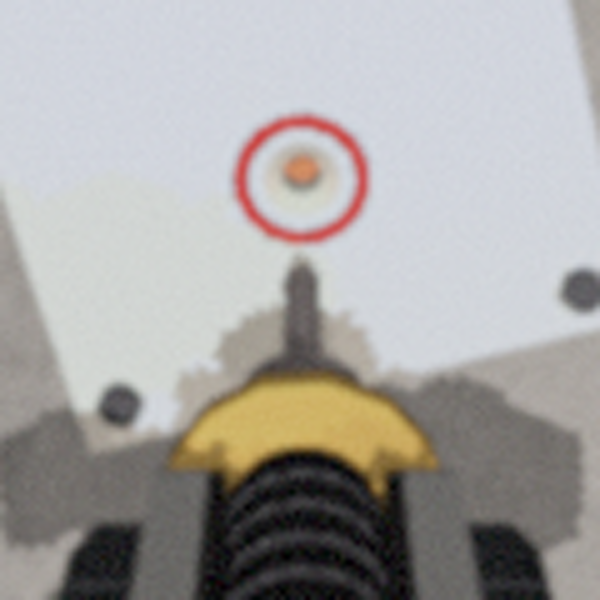

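The tip is at about image (250,202), unslipped to about 1 mm. I'll go back above the stand to the TCP pose where the punch was lifted out, (0.5455,-0.272).

```bash
python3 -m handwheel '[[0,0,0,1,-10,0,0],[0,0,0,1,-20,0,0],[0,0,0,1,-25,0,0],[0,0,0,1,-25,0,0],[0,0,0,1,-25,0,0],[0,0,0,1,-25,0,0],[0,0,0,1,-22,0,0],[0,0,0,0.5,-15,0,0],[0,0,0,0,-6,0,0],[0,0,0,0,0,0,0]]'
python3 -m handwheel '[[0,0,0,0,0,0,0],[0,0,0,0,0,0,0],[0,0,0,0,0,0,0],[0,0,0,0,0,0,0],[0,0,0,0,0,0,0],[0,0,0,0,0,0,0],[0,0,0,0,0,0,0],[0,0,0,0,0,0,0],[0,0,0,0,0,0,0],[0,0,0,0,0,0,0]]'
```

```text
t: 21.3
ee_pos: [0.5414, -0.2626, 0.1987]
tool_rot: [180.0, -0.2, -67.5]
wrist_force: [-0.4, 0.8, -2.5]
width: 0.175
t: 22.3
ee_pos: [0.5415, -0.2591, 0.1988]
tool_rot: [180.0, -0.2, -67.3]
wrist_force: [0.3, -0.6, -2.0]
width: 0.177
```

```bash
python3 -m handwheel '[[0,0,0,1.5,-4,0,0],[0,0,0,1.5,-4,0,0],[0,0,0,1,-3,-3,0],[0,0,0,0,-1,-4,0],[0,0,0,0,0,-4,0],[0,0,0,0,0,-2,0],[0,0,0,0,0,0,0],[0,0,0,0,0,0,0],[0,0,0,0,0,0,0],[0,0,0,0,0,0,0]]'
python3 - <<'E'
from h import *
o=telemetry.get_obs();x,y,z=o['ee_pos'];print(o['ee_pos'],o['tool_rot'],o['wrist_force'])
im=snap('wrist','w9.png'); c=viewer.camera_info('wrist')
cv2.imwrite('pics/z9.png',cv2.resize(im[150:270,190:310],(600,600),interpolation=2)[:,:,::-1])
print(proj('wrist',(.5425,-.2715,.072),c))
E
```

```text
t: 23.3
ee_pos: [0.5456, -0.2723, 0.1842]
tool_rot: [179.9, -0.2, -67.4]
wrist_force: [-0.6, -1.2, -1.2]
width: 0.17
[ 0.54560902 -0.27229225  0.1841779 ] [ 1.79940156e+02 -1.50303304e-01 -6.73599307e+01] [-0.55009552 -1.23774352 -1.17814066]
(np.float64(247.75664932569137), np.float64(193.74256751370203))
```

View pics/z9.png

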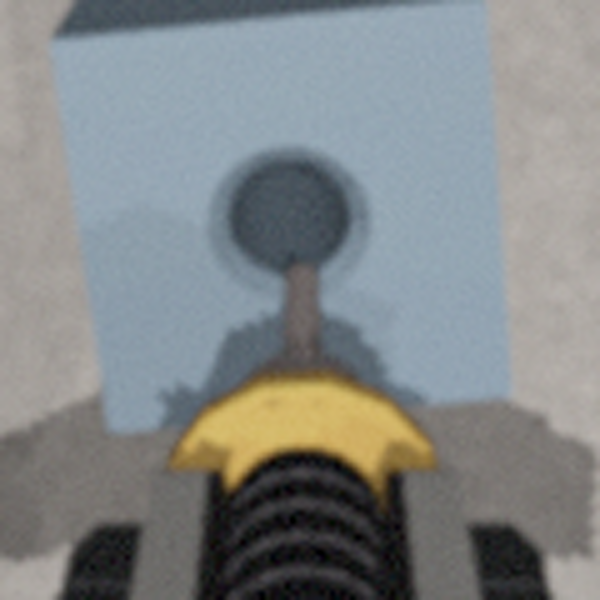

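```bash
python3 - <<'E'
from h import *
c=viewer.camera_info('wrist'); yaw=np.radians(-67.4)
tx=np.array([np.cos(yaw),np.sin(yaw)]);ty=np.array([np.sin(yaw),-np.cos(yaw)])
h=back('wrist',247.8,193.8,.072,c); print('hole',h)
for z in(.0905,.0935):
    tip=back('wrist',250.2,202.4,z,c)[:2]+2.5e-3*ty
    fl=back('wrist',250.2,225,z+.065,c)[:2]+15e-3*ty
    print(z,'tip',tip,'go',(h[:2]-tip)*1e3,'flange',fl,'go',(h[:2]-fl)*1e3)
E
```

```text
hole [ 0.54246992 -0.27154817  0.072     ]
0.0905 tip [ 0.54096499 -0.2741466 ] go [1.50492921 2.59842459] flange [ 0.54099186 -0.27410082] go [1.47805742 2.55264875]
0.0935 tip [ 0.54202843 -0.27370139] go [0.44149607 2.15321531] flange [ 0.54227316 -0.27356453] go [0.19676331 2.01636256]
```

```bash
python3 -m handwheel '[[0,0,0,0.6,1.2,0,0],[0,0,0,0.6,1.2,-3,0],[0,0,0,0,0,-6,0],[0,0,0,0,0,-9,0],[0,0,0,0,0,-10,0],[0,0,0,0,0,-10,0],[0,0,0,0,0,-8,0],[0,0,0,0,0,-4,0],[0,0,0,0,0,0,0],[0,0,0,0,0,0,0]]'
```

```text
t: 24.35
ee_pos: [0.5462, -0.2693, 0.1285]
tool_rot: [179.9, -0.1, -67.4]
wrist_force: [0.3, -0.2, -2.1]
width: 0.172
```

```bash
python3 -m handwheel '[[0,0,0,0,0,-2,0],[0,0,0,0,0,-3,0],[0,0,0,0,0,-4,0],[0,0,0,0,0,-4,0],[0,0,0,0,0,-4,0],[0,0,0,0,0,-2.5,0],[0,0,0,0,0,-1,0],[0,0,0,0,0,0,0],[0,0,0,0,0,0,0],[0,0,0,0,0,0,0]]'
```

```text
t: 25.35
ee_pos: [0.5466, -0.2696, 0.1072]
tool_rot: [179.9, -0.1, -67.4]
wrist_force: [-1.3, -0.1, -1.8]
width: 0.172
```

Free entry into the hole. Lowering to seating contact.

```bash
python3 -m handwheel '[[0,0,0,0,0,-1,0],[0,0,0,0,0,-1,0],[0,0,0,0,0,-1,0],[0,0,0,0,0,-1,0],[0,0,0,0,0,-0.5,0],[0,0,0,0,0,0,0],[0,0,0,0,0,0,0],[0,0,0,0,0,0,0],[0,0,0,0,0,0,0],[0,0,0,0,0,0,0]]'
```

```text
t: 26.35
ee_pos: [0.5467, -0.2698, 0.1027]
tool_rot: [179.9, -0.2, -67.4]
wrist_force: [-1.7, -0.1, -1.3]
width: 0.17
```

```bash
python3 -m handwheel '[[0,0,0,0,0,-0.7,0],[0,0,0,0,0,-0.7,0],[0,0,0,0,0,-0.7,0],[0,0,0,0,0,0,0],[0,0,0,0,0,0,0],[0,0,0,0,0,0,0],[0,0,0,0,0,0,0],[0,0,0,0,0,0,0],[0,0,0,0,0,0,0],[0,0,0,0,0,0,0]]'
```

```text
t: 27.35
ee_pos: [0.5467, -0.2698, 0.1006]
tool_rot: [179.9, -0.2, -67.4]
wrist_force: [-1.3, -0.9, 0.1]
width: 0.168
```

```bash
python3 -m handwheel '[[0,0,0,0,0,-0.7,0],[0,0,0,0,0,-0.7,0],[0,0,0,0,0,-0.7,0],[0,0,0,0,0,0,0],[0,0,0,0,0,0,0],[0,0,0,0,0,0,0],[0,0,0,0,0,0,0],[0,0,0,0,0,0,0],[0,0,0,0,0,0,0],[0,0,0,0,0,0,0]]'
python3 - <<'E'
from h import *
im=snap('wrist','w10.png'); s=snap('scene','s10.png')
cv2.imwrite('pics/z10.png',np.hstack([cv2.resize(im[150:330,165:345],(400,400),interpolation=2),cv2.resize(s[115:195,145:225],(400,400),interpolation=2)])[:,:,::-1])
E
```

```text
t: 28.35
ee_pos: [0.5466, -0.2698, 0.1006]
tool_rot: [180.0, -0.2, -67.3]
wrist_force: [-2.5, -0.0, 1.1]
width: 0.171
```

View pics/z10.png

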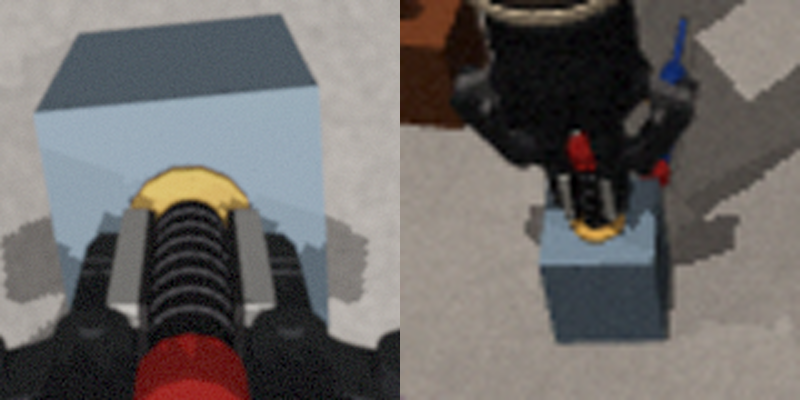

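The flange sits on the stand top: descent stopped at z 0.1006, the force rose, and both views agree. Releasing.

```bash
python3 -m handwheel '[[0,0,0,0,0,0,0.2],[0,0,0,0,0,0,0.25],[0,0,0,0,0,0,0.35],[0,0,0,0,0,0,0.6],[0,0,0,0,0,0,1],[0,0,0,0,0,0,1],[0,0,0,0,0,0,1],[0,0,0,0,0,0,1],[0,0,0,0,0,0,1],[0,0,0,0,0,0,1]]'
python3 -m handwheel '[[0,0,0,0,0,4,1],[0,0,0,0,0,10,1],[0,0,0,0,0,18,1],[0,0,0,0,0,22,1],[0,0,0,0,0,22,1],[0,0,0,0,0,22,1],[0,0,0,0,0,22,1],[0,0,0,0,0,18,1],[0,0,0,0,0,6,1],[0,0,0,0,0,0,1]]'
python3 - <<'E'
from h import *
im,c,o=meas('wrist',{'cap':(.138,(225,175,290,240),'red'),'flange':(.076,(225,140,295,215),'brass')})
s=snap('scene','s11.png'); cv2.imwrite('pics/z11.png',np.hstack([cv2.resize(im[130:260,190:320],(400,400),interpolation=2),cv2.resize(s[90:250,130:290],(400,400),interpolation=2)])[:,:,::-1])
print(telemetry.get_obs()['ee_pos'])
E
```

```text
t: 29.45
ee_pos: [0.5475, -0.27, 0.1007]
tool_rot: [-180.0, -0.3, -67.4]
wrist_force: [0.5, -0.6, 0.2]
width: 0.997
t: 30.45
ee_pos: [0.5469, -0.2696, 0.2564]
tool_rot: [-179.9, -0.4, -67.4]
wrist_force: [0.4, -0.4, 0.0]
width: 1.002
cap 644 ell 245.8 207.6 26.9 65.1 -> [ 0.5309 -0.2729  0.138 ] / [ 0.531  -0.2728]
flange 345 ell 249.4 170.8 27.7 29.1 -> [ 0.5441 -0.2707  0.076 ] / [ 0.544  -0.2705]
[ 0.54644379 -0.26936694  0.25511771]
```

```bash
python3 - <<'E'
from h import *
im,c,o=meas('wrist',{'cap':(.138,(225,175,290,206),'red')})
meas('scene',{'cap':(.138,(175,138,190,150),'red'),'fl':(.076,(174,150,195,165),'brass')})
a=cv2.imread('pics/sc0.png');b=cv2.imread('pics/s11.png')
m=(cv2.absdiff(a,b).max(2)>45).astype(np.uint8); m[:110]=0
n,l,st,ce=cv2.connectedComponentsWithStats(m); print([list(map(int,s)) for s in st[1:] if s[4]>12])
print(telemetry.get_obs()['wrist_force'])
E
```

```text
cap 486 ell 250.3 190.3 23.3 26.5 -> [ 0.5454 -0.2702  0.138 ] / [ 0.5452 -0.2699]
cap 49 ell 181.6 144.6 7.2 7.5 -> [ 0.551  -0.2651  0.138 ] / [ 0.551  -0.2651]
fl 38 ell 184.2 158.6 7.8 9.9 -> [ 0.5487 -0.267   0.076 ] / [ 0.5487 -0.267 ]
[[175, 110, 89, 47, 1748], [297, 110, 66, 17, 294], [363, 110, 33, 14, 251], [170, 142, 13, 10, 69]]
[-0.15099427 -0.39379195  0.26624767]
```

```bash
python3 -c "
from h import *
print(r.hand_in())"
```

```text
the job is handed in; nothing more can be done
None
```

I took the red-capped punch from the blue-grey stand, lowered it into the red-ringed hole and pressed it in small steps until it tripped. I then set it back in its stand, released it, raised the arm clear and handed the job in at about 31 s. `hand_in` reports no verdict.

**Press:** The board was felt about 9–12 mm below the hole's mouth. The net force rose to about 12 N, then dropped to about 5 N at the trip. I held it briefly and lifted straight off. The largest force I read was about 12 N net, but force is only read at the end of each 1 s move, so any short peak in between was not seen.

**Final checks:**
- **Position:** the flange measured about 1.7 mm from the stand hole's centre, against the 4 mm limit.
- **Upright:** the offset between cap and flange is the same as at the start, in both the wrist and scene cameras.
- **Seating:** the gripper stopped at the same height as when it first gripped the punch, so the flange is on the stand's top.
- **Released:** the gripper is fully open and clear, with wrist force near zero.
- **Bystanders:** comparing scene pictures from before and after, the only changes were where the arm and its shadow fall. This did not cover the top 110 rows of the picture, which hold part of the brown stand.

**Checks that failed or disagreed:**
- The last close-up could not be viewed because the 12-picture limit was reached, so the final check rests on colour measurements.
- The colour search found nothing in the top camera's picture.
- The scene camera places the punch about 5 mm from the wrist camera's position, before and after alike. I relied on the wrist camera.

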